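# Latch the hold-down bar over the nut tray

### The arm

A 6-joint arm with a two-finger parallel gripper is mounted at the origin on the work surface; the furniture and walls round the work are solid. World frame = base frame: x ahead of the robot, y to its left, z up, the work surface at z = 0. Lengths are in m, angles in degrees, forces in N, time in s.
With the tool pointing down it reaches from about 0.275 to 0.75 m from the base axis. Payload 10.2 kg.
Tool frame: the origin (TCP) lies at the very end of the fingers, on their centre line; the grasp point (between the pads) lies 19 mm behind it; y points along the fingers, z is the direction in which the jaws open and shut, and the axes are right-handed (so a half turn about y gives the same grasp; the last joint's range is limited). The gripper opens to 85 mm and grips with 20 to 120 N. Pads are 22 mm wide; open, the fingers measure 114 mm over their backs; the gripper's body (76 mm by 85 mm) begins 54 mm behind the grasp point. The pads swing forward as they close: fully open they stand 13 mm farther back than shut.
Start: joints at [60.08, 17.928, 85.812, -0, 76.261, -12.8], TCP at [0.155, 0.502, 0.2] pointing down, gripper open.
Joint ranges: [-168.41, 168.41], [-55.51, 124.54], [10.69, 146.95], [-70.63, 250.63], [1, 178], [-165.06, 165.06]. Speed limits (degrees/s): [136.94, 136.94, 172.46, 180, 180, 180].

### API

Orientations are given as [roll, pitch, yaw] about the fixed x, y, z axes, in that order (R = Rz(yaw) Ry(pitch) Rx(roll)).
In Python, from plant import telemetry, optics, ticket gives the robot as it stands.
- The arm moves only by the shell command python3 -m inch 'ROWS'. ROWS is JSON, a list of rows, each a list of 3 entries, a list of its own where there are three numbers: the turn, a rotation vector about the tool's x, y, z in rad, then the shift along the tool's x, y, z in m, then the finger opening in m, from 0 to 0.0854. In form: [[[ax, ay, az], [x, y, z], claw], ...]. A call has 1 to 8 rows; each row is the pose to reach, as a shift and turn from the pose commanded when the call began, along the tool's axes at that moment; what a row does not reach only later rows make up. A row lasts 1/10 s, in which the tool goes at most 50 mm and 8.59 degrees, less where a joint would pass 70% of its speed; a pose out of reach is approached as far as the arm can. A call with a gripper value outside its range is refused whole. The fingers move at their own pace and stop on an object; the grip force is fixed at half the most. Time passes only in rows, so rows that repeat a pose let the fingers close. It gives the time, the measured TCP pose, the force and the opening at its end, in the units of the state.
- telemetry.observe(): the state, without advancing time (a new reading comes with each control period).
- optics.read_camera(name): name is "scene" or "top"; returns (picture, depth): 400x640x3 uint8, red, green, blue; 400x640 float32, m along the optical axis (not along the pixel's ray), 0 where there is no reading.
- optics.camera_params(name): a dict with "camera_matrix" (3x3 intrinsics, pixels), "k1" (the pictures are not rectified: a ray, as slopes to the right and down, at radius r is drawn at 1 + k1 r^2 times it, then the intrinsics apply), "R" (3x3) and "t" (3): a world point X has camera coordinates R X + t. Camera axes: x right, y down, z forward; pixel columns grow to the right and rows downward; lengths in m; the calibration is good to about 2 mm. A picture is of the moment at which its call begins. camera_params takes no time and is no camera call.
- ticket.hand_in(): hands the job in, once; it reports no verdict.
The state is a dict: "time_s": time; "q": joint angles; "joint_velocities": joint speeds; "tau": joint torques, N m; "position": TCP position; "eef_rot": TCP orientation; "contact_force": force on the tool from outside, world axes, zero at the start; "moment": the same for the moment, N m; "gripper_width": finger opening in m.
Only numpy, scipy, OpenCV 4.12 (cv2) and the standard library are available. Lean on these libraries where they do the work, as an engineer would, in place of code of your own. Each camera call takes 0.05 s, during which the arm holds its last target. There are 200 camera calls.

### The job

The two-bay carrier on the bench has a swivelling steel drop bar, lying open between its bays. Lift the bar by its handle, bring it over the keeper of the bay that holds the rectangular tray of nuts and let it drop right down into that keeper's notch. Leave the tray and the round tip-cleaner pot standing in their bays.

Things in the scene. Friction and masses are not known exactly. Their poses are not given: they have to be found in the camera images.
- carrier: Two-bay carrier: aluminium plate on four feet, 205 x 208 mm, top at z = 18 mm, fixed to the bench. Origin on the bench under its middle; x points from its front sill (robot's side) to the bar's pivot, y to its left bay, z up. Bay centres: x = 3, y = 52 (left) and -52 mm (right).
- bar_pivot (a point): Pivot of the drop bar on the post at the carrier's far side (carrier x = 85, y = 0, z = 68 mm). The bar points from here to the robot's side; it swivels freely about the vertical, up to 38 degrees either side of the carrier's -x, and pitches up to 50 degrees. Let go, it falls until level and is stopped there, with no spring.
- bar_grip (a point): Centre of the handle on the free end of the steel bar (12 x 12 mm, 0.2 kg), 215 mm from the pivot and 12 mm above the bar's axis: an upright dark fin 10 mm wide, 44 long, reaching 14 mm above and 18 below this point. x along the bar to the pivot, y across, z up. Starts level between the keepers, at z = 80 mm; latched, it is at carrier x = -113, y = 84 or -84, z = 80 mm.
- left_notch (a point): Middle of the notch's floor in the left steel keeper, at the left end of the dark sill: carrier x = -60, y = 61, z = 62 mm; 157 mm from the pivot, bar swung 0.4 rad from -x. The notch is 32 mm wide, open above. Its inner lip (towards the middle, 8 mm thick) stands 18 mm above the level bar's underside, so the bar must be lifted over it; the outer cheek stands 34 mm and stops the bar.
- right_notch (a point): The same point of the right keeper, its mirror image: carrier x = -60, y = -61, z = 62 mm.
- nut_tray: Black rectangular open tray of metal nuts, 90 mm (along the carrier's x) by 64 mm, 24 mm high, loose in one of the two bays (left or right varies). Origin: centre of its underside.
- tip_pot: Round black tip-cleaner pot with brass wool, 64 mm across, 37 mm high, loose in the other bay; the level bar passes 7 mm above it. Origin: centre of its underside.
Things that resemble listed ones, but are neither listed nor needed, are in the scene too. What is shaped like the tip_pot but green is not meant.

How it is judged:
By the outcome, as a careful person would: the job done as asked, in the order asked, and still so for the second after the job is handed in, with the robot touching nothing.
It also fails if it takes over 32 s, if anything falls off the work surface, if the arm or the gripper's body presses on something with over 40 N, if the wrist force passes 120 N, or if a joint passes its speed limit or range.

## Working session

There is one attempt and no reset: what is moved stays moved. The work goes in short steps, Python scripts to look and compute and a shell command to move; the robot and the scene stay as the last step left them, time stands still between calls to the robot, and variables do not carry over. Pictures are saved under pics/ and viewed, about 8 in all and at most 12, crops included, and the job is handed in when it is done.

```bash
ls; mkdir -p pics; cat > h.py <<'E'
import numpy as np, cv2
from plant import telemetry, optics, ticket
from scipy.spatial.transform import Rotation as Ro
def shot(n,tag):
    im,d=optics.read_camera(n); cv2.imwrite(f'pics/{tag}.png',im[:,:,::-1]); np.save(f'pics/{tag}.npy',d); return im,d
def ray(n,uv):
    p=optics.camera_params(n);K=np.array(p['camera_matrix']);k=p['k1']
    uv=np.atleast_2d(np.float64(uv))
    s=cv2.undistortPoints(uv.reshape(-1,1,2),K,np.array([k,0,0,0.])).reshape(-1,2)
    return np.c_[s,np.ones(len(s))],np.array(p['R']),np.array(p['t'])
def onplane(n,uv,z):
    s,R,t=ray(n,uv); d=s@R; c=-R.T@t
    return c+d*((z-c[2])/d[:,2])[:,None]
def depthpt(n,uv,d):
    s,R,t=ray(n,uv); return (s*np.atleast_1d(d)[:,None]-t)@R
def pix(n,X):
    p=optics.camera_params(n);X=np.atleast_2d(X)@np.array(p['R']).T+np.array(p['t'])
    s=X[:,:2]/X[:,2:]; s=s*(1+p['k1']*(s**2).sum(1))[:,None]; K=np.array(p['camera_matrix'])
    return s@K[:2,:2].T+K[:2,2]
E
python3 - <<'E'
from h import *
print(telemetry.observe())
for n in('scene','top'):
    shot(n,n+'0'); p=optics.camera_params(n); print(n,p['k1'],-np.array(p['R']).T@p['t'],np.array(p['camera_matrix'])[0,0])
a=cv2.imread('pics/scene0.png');b=cv2.imread('pics/top0.png')
E
```

```text
pics
{'time_s': 0.0, 'q': array([ 6.00787614e+01,  1.79585547e+01,  8.58522589e+01, -2.31398805e-03,
        7.62616100e+01, -1.28008987e+01]), 'joint_velocities': array([ 0.05422305,  0.07532183,  0.04376983, -0.04179954, -0.02427879,
       -0.02678394]), 'tau': array([ 7.09784690e-04, -4.12262928e+01, -2.59747428e+01, -8.44736428e-05,
        4.07206520e-03,  2.18090906e-05]), 'position': array([0.15443239, 0.50146874, 0.19935455]), 'eef_rot': array([-9.00711215e+01,  1.38552198e-02, -1.71197975e+01]), 'contact_force': array([-0.02779462,  0.31348024,  0.08733533]), 'moment': array([0.00960552, 0.02035703, 0.05571083]), 'gripper_width': 0.08564186399420265}
scene -0.08553413010459104 [-0.02612268  0.12124702  0.57524582] 375.76462745842684
top -0.042325395169681354 [ 0.46979679 -0.24831658  0.92777824] 375.169708152363
```

View pics/top0.png

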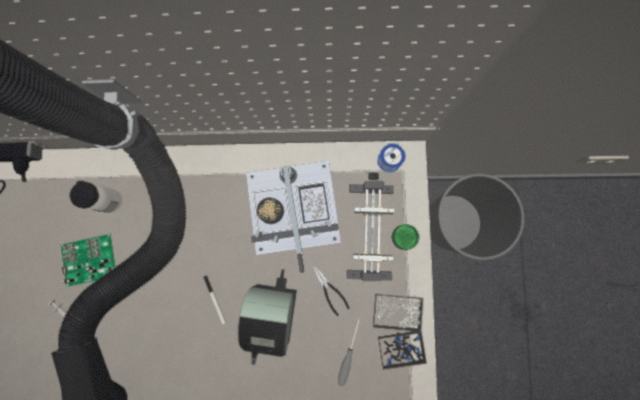

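View pics/scene0.png

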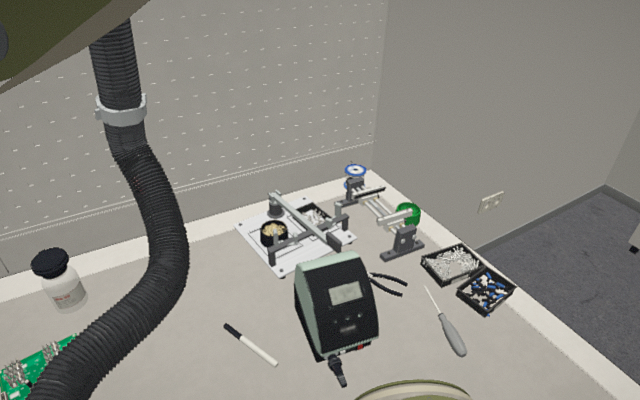

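The top view shows the carrier at about (292,208), pivot (288,175), handle (300,264), the tray right at (314,203) and the pot left at (269,209). A soldering station stands in front at (267,320), and a hose hangs on the left. Next I measure these.

```bash
python3 - <<'E'
from h import *
im=cv2.imread('pics/top0.png');d=np.load('pics/top0.npy')
c=im[150:290,230:360]; cv2.imwrite('pics/topc.png',cv2.resize(c,None,fx=4,fy=4,interpolation=cv2.INTER_CUBIC)[:600])
v,u=np.mgrid[0:400,0:640]; P=depthpt('top',np.c_[u.ravel(),v.ravel()],d.ravel()).reshape(400,640,3)
np.save('pics/P.npy',P)
hsv=cv2.cvtColor(im,cv2.COLOR_BGR2HSV)
# plate mask: height 10..25 mm in ROI
roi=np.zeros((400,640),bool);roi[150:290,235:350]=1
m=roi&(P[...,2]>.01)&(P[...,2]<.026)&(im.min(2)>150)
cn=max(cv2.findContours(cv2.morphologyEx(m.astype(np.uint8),cv2.MORPH_CLOSE,np.ones((15,15))),0,2)[0],key=cv2.contourArea)
W=onplane('top',cn.reshape(-1,2),.018)
r=cv2.minAreaRect(np.float32(W[:,:2]*1000));print('plate',r)
b=roi&(P[...,2]>.058)&(P[...,2]<.11)
for vv in range(165,275,6):
    uu=np.where(b[vv])[0]
    if len(uu):print(vv,uu.min(),uu.max(),len(uu),P[vv,uu].mean(0).round(4))
for q in [(290,320),(267,320),(250,300),(292,300),(282,272),(300,264),(375,225),(390,187)]:print(q,P[q[1],q[0]].round(3))
hose=(P[...,2]>.12);print('high pts x,y,z range in work area')
s=P[hose&(P[...,0]>.2)&(P[...,0]<.75)&(P[...,1]>-.4)];print(s.min(0),s.max(0),len(s))
for y0 in np.arange(-.4,.5,.1):
    t=s[(s[:,1]>=y0)&(s[:,1]<y0+.1)]
    if len(t):print(round(y0,1),len(t),t.min(0).round(2),t.max(0).round(2))
E
```

```text
plate ((573.0892944335938, -157.69186401367188), (204.93157958984375, 207.99114990234375), 7.2820281982421875)
171 280 292 13 [ 0.6509 -0.1493  0.0747]
177 284 289 6 [ 0.6369 -0.1502  0.0737]
183 285 290 6 [ 0.6225 -0.1527  0.075 ]
189 286 291 6 [ 0.6087 -0.1547  0.0731]
195 287 292 6 [ 0.5945 -0.1571  0.0743]
201 288 293 6 [ 0.5805 -0.1593  0.0744]
207 289 294 6 [ 0.5667 -0.1614  0.0729]
213 290 295 6 [ 0.5528 -0.1637  0.0734]
219 291 296 6 [ 0.539  -0.1659  0.0737]
225 292 337 23 [ 0.5244 -0.2261  0.0709]
231 256 328 54 [ 0.5116 -0.1788  0.0673]
237 251 299 43 [ 0.4989 -0.1173  0.0669]
243 295 300 6 [ 0.4842 -0.1746  0.0736]
249 296 301 6 [ 0.4707 -0.1768  0.0731]
255 297 302 6 [ 0.4573 -0.18    0.0864]
261 298 302 5 [ 0.4442 -0.1814  0.0915]
267 299 303 5 [ 0.4311 -0.1835  0.0914]
(290, 320) [ 0.313 -0.156  0.066]
(267, 320) [ 0.329 -0.118  0.152]
(250, 300) [ 0.367 -0.08   0.136]
(292, 300) [ 0.36  -0.163  0.093]
(282, 272) [ 0.418 -0.135  0.041]
(300, 264) [ 0.438 -0.182  0.095]
(375, 225) [ 0.526 -0.36   0.005]
(390, 187) [ 0.618 -0.398  0.018]
high pts x,y,z range in work area
[ 0.20000085 -0.39997248  0.12000011] [0.74591294 0.51379659 0.92777824] 65364
-0.4 8144 [ 0.74 -0.4   0.12] [ 0.74 -0.3   0.55]
-0.3 9207 [ 0.47 -0.3   0.12] [ 0.75 -0.2   0.93]
-0.2 9828 [ 0.27 -0.2   0.12] [ 0.75 -0.1   0.56]
-0.1 9529 [ 0.27 -0.1   0.12] [ 0.75 -0.    0.56]
-0.0 17917 [0.49 0.   0.12] [0.75 0.1  0.6 ]
0.1 6999 [0.4  0.1  0.12] [0.75 0.2  0.58]
0.2 1869 [0.2  0.2  0.12] [0.63 0.3  0.14]
0.3 1359 [0.2  0.3  0.12] [0.74 0.4  0.26]
0.4 502 [0.74 0.4  0.12] [0.75 0.5  0.25]
```

View pics/topc.png

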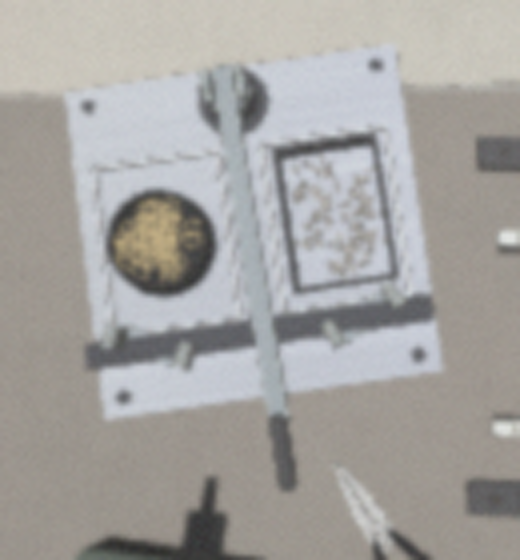

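```bash
python3 - <<'E'
from h import *
P=np.load('pics/P.npy');im=cv2.imread('pics/top0.png')
print('top: hose/station')
for q in [(30,75),(80,105),(115,125),(140,130),(170,170),(180,210),(160,260),(120,290),(85,330),(80,370),(110,390),(20,155),(105,88),(95,195)]:print(q,P[q[1],q[0]].round(3))
d=np.load('pics/scene0.npy');print('scene')
for q in [(115,60),(120,110),(125,150),(150,200),(175,250),(160,300),(90,350),(40,390),(20,40),(100,20),(420,390)]:print(q,depthpt('scene',[q],[d[q[1],q[0]]]).round(3)[0])
s=P[280:360,235:300];s=s[s[...,2]>.1];print('station',s.min(0),s.max(0))
# bar axis in world
p=P[176:250,280:305].reshape(-1,3);p=p[(p[:,2]>.068)&(p[:,2]<.08)&(abs(p[:,1]-(-.149+(p[:,0]-.651)*.157))<.015)]
f=np.polyfit(p[:,0],p[:,1],1);print('bar deg',np.degrees(np.arctan(f[0])),f,np.polyval(f,.6574))
h=P[250:275,292:308].reshape(-1,3);h=h[(h[:,2]>.085)];print('fin',h.min(0),h.max(0),h.mean(0),len(h))
O=np.array([.5731,-.1577,0]);R=Ro.from_euler('z',7.28,degrees=True)
for n,X in dict(piv=(85,0,68),notchR=(-60,-61,62),latch=(-113,-84,80)).items():
    w=O+R.apply(np.array(X)/1e3);print(n,w.round(4),pix('top',w).round(1))
s=telemetry.observe();Rt=Ro.from_euler('xyz',s['eef_rot'],degrees=True)
print(Rt.as_matrix().round(3))
E
```

```text
top: hose/station
(30, 75) [0.66  0.072 0.562]
(80, 105) [0.66  0.074 0.474]
(115, 125) [0.664 0.08  0.383]
(140, 130) [0.687 0.09  0.287]
(170, 170) [0.634 0.075 0.189]
(180, 210) [0.558 0.076 0.128]
(160, 260) [0.451 0.124 0.113]
(120, 290) [0.387 0.21  0.116]
(85, 330) [0.302 0.283 0.12 ]
(80, 370) [0.221 0.286 0.127]
(110, 390) [0.16  0.251 0.07 ]
(20, 155) [0.708 0.509 0.069]
(105, 88) [0.739 0.119 0.354]
(95, 195) [0.597 0.279 0.114]
scene
(115, 60) [0.637 0.111 0.422]
(120, 110) [0.648 0.123 0.337]
(125, 150) [0.664 0.134 0.257]
(150, 200) [0.598 0.117 0.181]
(175, 250) [0.507 0.102 0.128]
(160, 300) [0.426 0.147 0.107]
(90, 350) [0.363 0.249 0.126]
(40, 390) [0.323 0.31  0.133]
(20, 40) [-0.026  0.121  0.575]
(100, 20) [-0.026  0.121  0.575]
(420, 390) [ 0.068 -0.034  0.268]
station [ 0.25031274 -0.24831658  0.10001416] [ 0.46979679 -0.05060162  0.92777824]
bar deg 8.889160303909039 [ 0.156402   -0.24989461] -0.14707593730662988
fin [ 0.41993098 -0.24831658  0.08582002] [ 0.46979679 -0.17466572  0.92777824] [ 0.44071437 -0.18273523  0.11045918] 92
piv [ 0.6574 -0.1469  0.068 ] [[285.3 168.9]]
notchR [ 0.5213 -0.2258  0.062 ] [[319.9 226.6]]
latch [ 0.4717 -0.2553  0.08  ] [[333.2 248. ]]
[[ 0.956 -0.001  0.294]
 [-0.294 -0.001  0.956]
 [-0.    -1.    -0.001]]
```

```bash
python3 -m inch '[[[0,0,0],[0,-0.045,0],0.05],[[0,-0.05,0],[0.025,-0.06,-0.03],0.05],[[0,-0.1,0],[0.057,-0.06,-0.068],0.05],[[0,-0.15,0],[0.089,-0.06,-0.106],0.05],[[0,-0.2,0],[0.121,-0.06,-0.144],0.05],[[0,-0.25,0],[0.153,-0.06,-0.182],0.05],[[0,-0.3,0],[0.185,-0.06,-0.22],0.05],[[0,-0.35,0],[0.217,-0.06,-0.258],0.05]]'
cat >> h.py <<'E'
def togo(pos,psi,pitch=0,ref=None):
    """turn+shift in tool axes to reach TCP pos, tool yaw psi (deg), bar lifted by pitch (deg)"""
    s=telemetry.observe(); p,e=ref if ref else (s['position'],s['eef_rot'])
    R0=Ro.from_euler('xyz',e,degrees=True)
    # tool axes: x along bar to pivot, y down, z across; lifting the free end = world rot about bar's +y axis
    R1=Ro.from_euler('z',psi,degrees=True)*Ro.from_euler('y',pitch,degrees=True)*Ro.from_euler('x',-90,degrees=True)
    return (R0.inv()*R1).as_rotvec().round(4),R0.inv().apply(np.array(pos)-p).round(4)
E
python3 -c "
from h import *
print(togo([.443,-.181,.24],8.9))"
```

```text
time_s: 0.9
position: [0.286, 0.1895, 0.2598]
eef_rot: [-90.0, -0.0, 3.1]
contact_force: [1.5, 0.4, -0.9]
gripper_width: 0.0499
(array([-0.    , -0.1014,  0.0003]), array([ 0.1368,  0.0199, -0.3784]))
```

```bash
python3 -m inch '[[[0,-0.02,0],[0.017,0.002,-0.046],0.05],[[0,-0.04,0],[0.034,0.005,-0.092],0.05],[[0,-0.06,0],[0.051,0.007,-0.138],0.05],[[0,-0.08,0],[0.068,0.01,-0.184],0.05],[[0,-0.1,0],[0.085,0.012,-0.23],0.05],[[0,-0.101,0],[0.102,0.015,-0.276],0.05],[[0,-0.101,0],[0.119,0.017,-0.323],0.05],[[0,-0.101,0],[0.135,0.02,-0.37],0.05]]'
python3 -m inch '[[[0,0,0],[0.002,0.02,-0.009],0.05],[[0,0,0],[0.002,0.02,-0.009],0.05]]'
python3 - <<'E'
from h import *
print(togo([.443,-.181,.064],8.9),telemetry.observe()['q'])
shot('scene','s1');shot('top','t1')
a=cv2.imread('pics/t1.png')[150:300,230:360];b=cv2.imread('pics/s1.png')[150:300,200:400]
cv2.imwrite('pics/c1.png',np.hstack([cv2.resize(a,(433,500),interpolation=2),cv2.resize(b,(367,275),interpolation=2) if 0 else np.pad(cv2.resize(b,(367,275),interpolation=2),((0,225),(0,0),(0,0)))]))
E
```

```text
time_s: 1.7
position: [0.4401, -0.1734, 0.2396]
eef_rot: [-90.0, 0.0, 8.7]
contact_force: [1.2, 1.1, 0.0]
gripper_width: 0.05
time_s: 1.9
position: [0.4422, -0.1805, 0.2172]
eef_rot: [-89.8, 0.2, 8.6]
contact_force: [-0.8, 0.7, 0.2]
gripper_width: 0.0502
(array([-0.0039, -0.0053, -0.004 ]), array([ 0.0014,  0.1532, -0.0012])) [-3.62967834e+01  1.13522631e+01  9.16871239e+01 -4.48678709e-03
  7.72826507e+01 -1.34893305e+02]
```

View pics/c1.png

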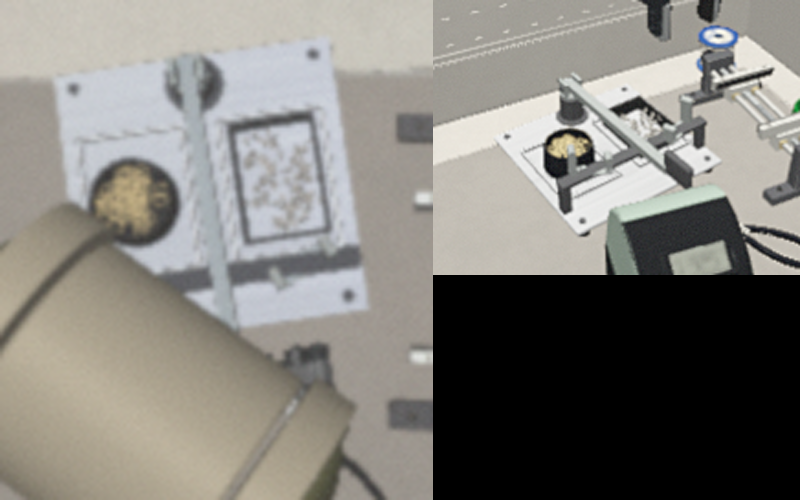

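q6 is −135° and would come close to its limit when the bar swings. I'll take the equivalent half-turned grasp, turning +180° about tool y while still high.

```bash
for i in 1 2 3; do python3 -m inch '[[[0,0.131,0],[0,0,0],0.05],[[0,0.262,0],[0,0,0],0.05],[[0,0.393,0],[0,0,0],0.05],[[0,0.524,0],[0,0,0],0.05],[[0,0.655,0],[0,0,0],0.05],[[0,0.786,0],[0,0,0],0.05],[[0,0.917,0],[0,0,0],0.05],[[0,1.047,0],[0,0,0],0.05]]'; done
python3 -c "
from h import *
R=Ro
s=telemetry.observe();print(s['q'])
print(togo([.443,-.181,.064],-171.1))"
```

```text
time_s: 2.8
position: [0.4432, -0.1787, 0.2213]
eef_rot: [-90.0, -0.1, -51.5]
contact_force: [0.3, -0.1, -0.1]
gripper_width: 0.05
time_s: 3.6
position: [0.4432, -0.1787, 0.2213]
eef_rot: [-89.9, -0.0, -111.5]
contact_force: [0.4, 0.3, -0.3]
gripper_width: 0.0499
time_s: 4.4
position: [0.4432, -0.1787, 0.2214]
eef_rot: [-89.9, 0.1, -171.5]
contact_force: [0.3, -0.5, -0.4]
gripper_width: 0.0499
[-3.60499278e+01  1.09441238e+01  9.15639894e+01  5.15518258e-03
  7.73773452e+01  4.54022372e+01]
(array([-0.0013, -0.0062, -0.0015]), array([0.0008, 0.1574, 0.002 ]))
```

Descend astride the fin, checking force, then close.

```bash
python3 -m inch '[[[0,-0.006,0],[0.001,0.03,0.002],0.05],[[0,-0.006,0],[0.001,0.06,0.002],0.05],[[0,-0.006,0],[0.001,0.09,0.002],0.05],[[0,-0.006,0],[0.001,0.11,0.002],0.05],[[0,-0.006,0],[0.001,0.13,0.002],0.05],[[0,-0.006,0],[0.001,0.145,0.002],0.05],[[0,-0.006,0],[0.001,0.157,0.002],0.05],[[0,-0.006,0],[0.001,0.157,0.002],0.05]]'
python3 -m inch '[[[0,0,0],[0,0,0],0],[[0,0,0],[0,0,0],0],[[0,0,0],[0,0,0],0],[[0,0,0],[0,0,0],0],[[0,0,0],[0,0,0],0],[[0,0,0],[0,0,0],0],[[0,0,0],[0,0,0],0]]'
python3 - <<'E'
from h import *
s=telemetry.observe();print(s['position'],s['eef_rot'],s['contact_force'],s['gripper_width'])
# rigid motion about the pivot: lift, swing, lower (bar yaw now 8.89, latched 7.28+22.92=30.2)
piv=np.array([.6574,-.1469,.068]);R0=Ro.from_euler('xyz',s['eef_rot'],degrees=True);p0=s['position']
def rows(y0,t0,seq,p0,R0):
    out=[]
    for y,t in seq:
        D=Ro.from_euler('z',y,degrees=True)*Ro.from_euler('y',t,degrees=True)*(Ro.from_euler('z',y0,degrees=True)*Ro.from_euler('y',t0,degrees=True)).inv()
        out.append(((R0.inv()*D*R0).as_rotvec().round(3).tolist(),R0.inv().apply(piv+D.apply(p0-piv)-p0).round(4).tolist()))
    return out
for r in rows(8.89,0,[(8.89,t) for t in (2,4,6,8,10,12)],p0,R0):print(r)
E
```

```text
time_s: 5.2
position: [0.4422, -0.1811, 0.0626]
eef_rot: [-90.0, -0.0, -170.8]
contact_force: [-0.2, -0.5, 0.1]
gripper_width: 0.0498
time_s: 5.9
position: [0.4424, -0.1821, 0.0629]
eef_rot: [-90.0, -0.0, -170.9]
contact_force: [-0.4, -0.4, 0.5]
gripper_width: 0.0001
[ 0.44240574 -0.18205343  0.06290512] [-9.00013313e+01 -5.00061270e-04 -1.70907792e+02] [-0.43539104 -0.37710178  0.47512941] 0.00011345456102883786
([-0.0, 0.0, -0.035], [0.0, -0.0076, -0.0])
([-0.0, 0.0, -0.07], [-0.0002, -0.0152, 0.0])
([-0.0, 0.0, -0.105], [-0.0007, -0.0228, 0.0])
([-0.0, 0.0, -0.14], [-0.0014, -0.0304, 0.0])
([-0.001, 0.0, -0.175], [-0.0024, -0.0379, 0.0])
([-0.001, 0.0, -0.209], [-0.0037, -0.0454, 0.0])
```

The fingers closed on nothing, so I need to look.

```bash
python3 - <<'E'
from h import *
shot('scene','s2');shot('top','t2')
a=cv2.imread('pics/t2.png')[150:300,230:360];b=cv2.imread('pics/s2.png')[150:290,220:380]
cv2.imwrite('pics/c2.png',np.hstack([cv2.resize(a,(347,400),interpolation=2),cv2.resize(b,(453,400),interpolation=2)]))
E
```

```text
(no output)
```

View pics/c2.png

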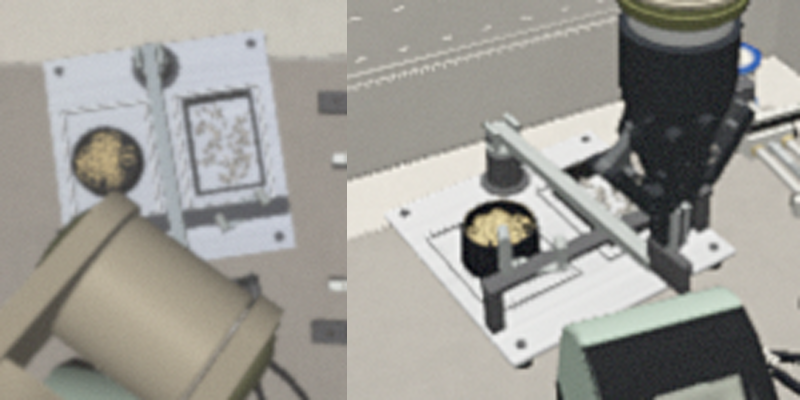

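The scene view shows the closed fingers (~(680,220) in the crop) to the right of the fin (~(668,262)), not around it. I'll check where both cameras put the fin and the fingers.

```bash
python3 - <<'E'
from h import *
s=telemetry.observe();p=s['position'];print(p)
for n,f in(('scene','s2'),('top','t2')):
    print(n,'TCP pix',pix(n,p),'fin top pix',pix(n,[[.442,-.182,.094]]))
# fin in the clear pictures, scene depth
d=np.load('pics/scene0.npy');v,u=np.mgrid[0:400,0:640]
P=depthpt('scene',np.c_[u.ravel(),v.ravel()],d.ravel()).reshape(400,640,3)
im=cv2.imread('pics/scene0.png')
m=np.zeros((400,640),bool);m[220:260,310:350]=1;m&=(P[...,2]>.055)&(P[...,2]<.105)&(im.max(2)<95)
print('scene fin',P[m].min(0),P[m].max(0),P[m].mean(0),m.sum(),u[m].mean(),v[m].mean())
for q in [(275,200),(290,215),(310,230)]:print('bar',q,P[q[1],q[0]])
# fingers in scene now
d2=np.load('pics/s2.npy');P2=depthpt('scene',np.c_[u.ravel(),v.ravel()],d2.ravel()).reshape(400,640,3)
for q in [(455,230),(460,220),(466,225)]:pass
# crop px -> full: u=220+x*160/453, v=150+y*140/400
for x,y in [(655,215),(676,225),(680,240),(703,215),(690,140),(668,262),(660,60)]:
    U=int(220+(x-347)*160/453);V=int(150+y*140/400);print((x,y),(U,V),P2[V,U].round(3))
E
```

```text
[ 0.44238444 -0.18202529  0.06288793]
scene TCP pix [[333.34393765 247.6108833 ]] fin top pix [[334.03499984 235.93719286]]
top TCP pix [[301.28826779 261.41812332]] fin top pix [[300.20153452 262.06235327]]
scene fin [ 0.41809342 -0.25467889  0.05667041] [ 0.51301339 -0.15990406  0.09324011] [ 0.44804444 -0.18222131  0.0776262 ] 177 332.3220338983051 240.6497175141243
bar (275, 200) [ 0.64333815 -0.14380254  0.06627415]
bar (290, 215) [ 0.62669216 -0.17310056  0.02286286]
bar (310, 230) [ 0.50827347 -0.16423518  0.06715145]
(655, 215) (328, 225) [ 0.426 -0.157  0.143]
(676, 225) (336, 228) [ 0.432 -0.179  0.123]
(680, 240) (337, 234) [ 0.433 -0.182  0.106]
(703, 215) (345, 225) [ 0.516 -0.258  0.039]
(690, 140) (341, 199) [ 0.432 -0.187  0.187]
(668, 262) (333, 241) [ 0.437 -0.177  0.087]
(660, 60) (330, 171) [ 0.418 -0.153  0.262]
```

```bash
python3 - <<'E'
from h import *
s=telemetry.observe();p=s['position']
a=cv2.imread('pics/s2.png')[180:270,290:380];b=cv2.resize(a,None,fx=6,fy=6,interpolation=2)
b2=b.copy()
for z in (0,.019,.05,.1,.15):
    q=(pix('scene',p+[0,0,z])[0]-[290,180]+.5)*6
    cv2.circle(b,tuple(int(i) for i in q),3,(0,0,255),-1)
a0=cv2.resize(cv2.imread('pics/scene0.png')[215:270,310:350],None,fx=6,fy=6,interpolation=2)
o=np.zeros((540,790,3),np.uint8);o[:540,:540]=b;o[:330,545:785]=a0;cv2.imwrite('pics/c3.png',o)
d=np.load('pics/s2.npy');v,u=np.mgrid[0:400,0:640]
P=depthpt('scene',np.c_[u.ravel(),v.ravel()],d.ravel()).reshape(400,640,3)
for vv in range(205,254,4):print(vv,[tuple((P[vv,uu]*1000).astype(int)) for uu in range(324,350,4)])
E
```

```text
205 [(np.int64(432), np.int64(-151), np.int64(185)), (np.int64(427), np.int64(-156), np.int64(186)), (np.int64(429), np.int64(-166), np.int64(182)), (np.int64(424), np.int64(-171), np.int64(184)), (np.int64(430), np.int64(-183), np.int64(175)), (np.int64(428), np.int64(-191), np.int64(174)), (np.int64(429), np.int64(-200), np.int64(170))]
209 [(np.int64(454), np.int64(-164), np.int64(157)), (np.int64(431), np.int64(-159), np.int64(174)), (np.int64(429), np.int64(-166), np.int64(172)), (np.int64(423), np.int64(-171), np.int64(175)), (np.int64(432), np.int64(-186), np.int64(164)), (np.int64(426), np.int64(-190), np.int64(166)), (np.int64(438), np.int64(-208), np.int64(152))]
213 [(np.int64(579), np.int64(-239), np.int64(36)), (np.int64(448), np.int64(-169), np.int64(150)), (np.int64(431), np.int64(-168), np.int64(162)), (np.int64(423), np.int64(-171), np.int64(166)), (np.int64(432), np.int64(-186), np.int64(154)), (np.int64(432), np.int64(-195), np.int64(152)), (np.int64(434), np.int64(-206), np.int64(146))]
217 [(np.int64(424), np.int64(-147), np.int64(166)), (np.int64(437), np.int64(
[... 2583 characters left out ...]
7), np.int64(-250), np.int64(4))]
249 [(np.int64(488), np.int64(-187), np.int64(18)), (np.int64(484), np.int64(-195), np.int64(18)), (np.int64(438), np.int64(-176), np.int64(64)), (np.int64(427), np.int64(-178), np.int64(72)), (np.int64(420), np.int64(-183), np.int64(76)), (np.int64(482), np.int64(-236), np.int64(1)), (np.int64(477), np.int64(-244), np.int64(2))]
253 [(np.int64(479), np.int64(-182), np.int64(17)), (np.int64(473), np.int64(-189), np.int64(18)), (np.int64(482), np.int64(-205), np.int64(4)), (np.int64(480), np.int64(-214), np.int64(1)), (np.int64(354), np.int64(-138), np.int64(140)), (np.int64(348), np.int64(-143), np.int64(143)), (np.int64(342), np.int64(-146), np.int64(147))]
```

View pics/c3.png

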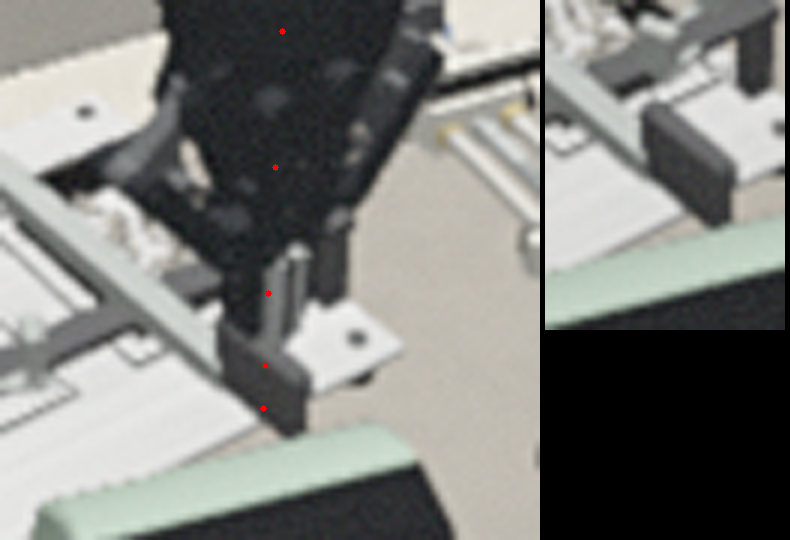

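Both cameras put the closed pads' lower ends at z≈0.10, just above the fin's top (0.094), while the reported TCP z is 0.063. The lateral position agrees. The actual tips are therefore about 35 mm higher than reported. I'll reopen and go down in guarded steps. Even if the reported value were right, 0.03 would still clear the bench, and the body would clear the fin.

```bash
python3 -m inch '[[[0,0,0],[-0.002,0,0],0.05],[[0,0,0],[-0.004,0,0],0.05],[[0,0,0],[-0.006,0,0],0.05],[[0,0,0],[-0.006,0,0],0.05],[[0,0,0],[-0.006,0,0],0.05]]'
python3 -m inch '[[[0,0,0],[0,0.004,0],0.05],[[0,0,0],[0,0.008,0],0.05],[[0,0,0],[0,0.012,0],0.05],[[0,0,0],[0,0.016,0],0.05]]'
python3 - <<'E'
from h import *
shot('scene','s4');b=cv2.resize(cv2.imread('pics/s4.png')[180:270,290:380],None,fx=6,fy=6,interpolation=2);cv2.imwrite('pics/c4.png',b)
E
```

```text
time_s: 6.5
position: [0.4484, -0.1811, 0.0628]
eef_rot: [-90.0, -0.0, -170.9]
contact_force: [0.2, -0.1, 0.7]
gripper_width: 0.0498
time_s: 6.9
position: [0.4482, -0.181, 0.0464]
eef_rot: [-90.0, -0.0, -170.9]
contact_force: [0.9, -0.0, 0.5]
gripper_width: 0.0498
```

View pics/c4.png

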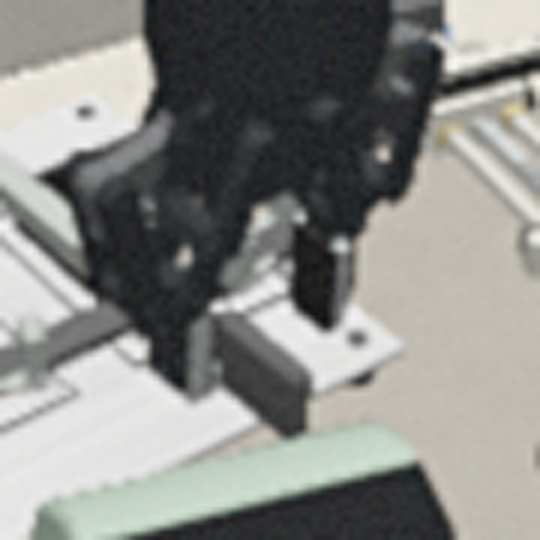

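The fingers now straddle the fin, left pad tip at crop (195,395), about level with the fin's upper half. I go 13 mm lower and close.

```bash
python3 -m inch '[[[0,0,0],[0,0.005,0],0.05],[[0,0,0],[0,0.009,0],0.05],[[0,0,0],[0,0.013,0],0.05],[[0,0,0],[0,0.013,0],0]]'
python3 -m inch '[[[0,0,0],[0,0,0],0],[[0,0,0],[0,0,0],0],[[0,0,0],[0,0,0],0],[[0,0,0],[0,0,0],0],[[0,0,0],[0,0,0],0]]'
cat >> h.py <<'E'
piv=np.array([.6574,-.1469,.068])
def rows(y0,t0,seq,dz=.034):
    s=telemetry.observe();R0=Ro.from_euler('xyz',s['eef_rot'],degrees=True);p0=s['position']
    pv=piv-[0,0,dz]   # pivot in the reported frame (tips sit dz higher than reported)
    for y,t in seq:
        D=Ro.from_euler('z',y,degrees=True)*Ro.from_euler('y',t,degrees=True)*(Ro.from_euler('z',y0,degrees=True)*Ro.from_euler('y',t0,degrees=True)).inv()
        print((y,t),(R0.inv()*D*R0).as_rotvec().round(3).tolist(),R0.inv().apply(pv+D.apply(p0-pv)-p0).round(4).tolist())
E
python3 -c "
from h import *
rows(8.89,0,[(8.89,t) for t in (2,4,6,8,10,12)])"
```

```text
time_s: 7.35
position: [0.4481, -0.1809, 0.0333]
eef_rot: [-90.0, -0.0, -170.9]
contact_force: [0.2, 0.4, -0.7]
gripper_width: 0.0365
time_s: 7.85
position: [0.4484, -0.1811, 0.034]
eef_rot: [-90.0, 0.0, -170.9]
contact_force: [0.6, 1.3, 0.3]
gripper_width: 0.0084
(8.89, 2) [-0.0, -0.0, -0.035] [-0.0001, -0.0074, 0.0]
(8.89, 4) [-0.0, -0.0, -0.07] [-0.0005, -0.0148, 0.0]
(8.89, 6) [-0.0, -0.0, -0.105] [-0.0012, -0.0221, 0.0]
(8.89, 8) [-0.001, -0.0, -0.14] [-0.0021, -0.0295, 0.0]
(8.89, 10) [-0.001, -0.0, -0.175] [-0.0032, -0.0368, 0.0]
(8.89, 12) [-0.001, -0.0, -0.209] [-0.0046, -0.044, 0.0]
```

The opening is 8.4 mm, so the fin is gripped. I lift about 36 mm along the arc, with the tool upright so the bar pivots in the pads and the offset along the tool axis doesn't matter.

```bash
python3 -m inch '[[[0,0,0],[0,-0.006,0],0],[[0,0,0],[-0.001,-0.012,0],0],[[0,0,0],[-0.002,-0.018,0],0],[[0,0,0],[-0.003,-0.024,0],0],[[0,0,0],[-0.0045,-0.03,0],0],[[0,0,0],[-0.006,-0.036,0],0],[[0,0,0],[-0.006,-0.036,0],0]]'
python3 - <<'E'
from h import *
s=telemetry.observe();print(s['q'].round(1))
rows(8.89,0,[(y,0) for y in (12,15,18,21,24,27,30.2)])
shot('scene','s5');b=cv2.resize(cv2.imread('pics/s5.png')[180:270,270:370],None,fx=6,fy=6,interpolation=2);cv2.imwrite('pics/c5.png',b)
E
```

```text
time_s: 8.55
position: [0.4521, -0.1799, 0.0699]
eef_rot: [-90.1, -0.3, -170.9]
contact_force: [-10.1, -1.4, -3.7]
gripper_width: 0.0088
[-35.4  22.  101.5  -0.2  56.8  45.5]
(12, 0) [0.0, -0.054, -0.0] [-0.0003, -0.0, 0.0113]
(15, 0) [0.001, -0.107, -0.0] [-0.0012, -0.0, 0.0221]
(18, 0) [0.001, -0.159, -0.0] [-0.0026, -0.0001, 0.0329]
(21, 0) [0.001, -0.211, -0.0] [-0.0046, -0.0001, 0.0436]
(24, 0) [0.001, -0.264, -0.0] [-0.0072, -0.0001, 0.0542]
(27, 0) [0.002, -0.316, -0.001] [-0.0103, -0.0002, 0.0646]
(30.2, 0) [0.002, -0.372, -0.001] [-0.0142, -0.0002, 0.0756]
```

View pics/c5.png

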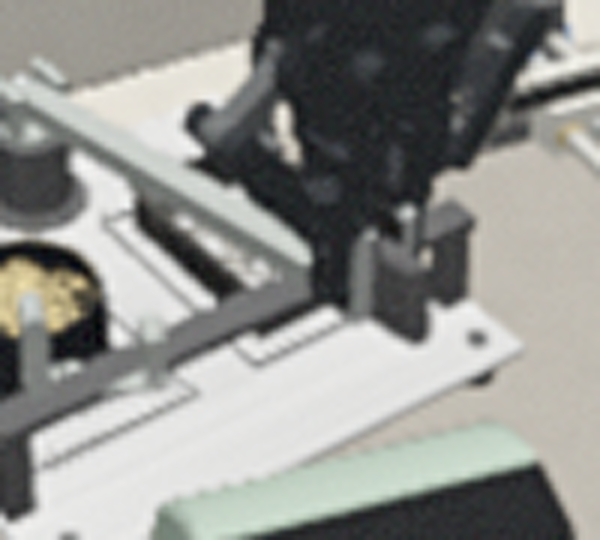

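The bar is lifted with the fin between the pads, at (400,285) in the crop. The 10 N along the bar says the path was about 2 mm too far toward the pivot, so I ease that off while swinging.

```bash
python3 -m inch '[[[0,0,0],[0.002,0,0],0],[[0,-0.054,0],[0.0015,0,0.011],0],[[0,-0.107,0],[0.001,0,0.022],0],[[0,-0.159,0],[-0.0005,0,0.033],0],[[0,-0.211,0],[-0.0025,0,0.0435],0],[[0,-0.264,0],[-0.005,0,0.054],0],[[0,-0.316,0],[-0.008,0,0.0645],0],[[0,-0.372,0],[-0.012,0,0.0755],0]]'
python3 -m inch '[[[0,0,0],[0,0,0],0],[[0,0,0],[0,0,0],0]]'
python3 - <<'E'
from h import *
s=telemetry.observe();p=s['position']
print(s['q'].round(1),'grip yaw from pivot',np.degrees(np.arctan2(piv[1]-p[1],piv[0]-p[0])),'r',np.hypot(*(piv-p)[:2]),s['contact_force'],s['moment'])
shot('scene','s6');shot('top','t6')
a=cv2.imread('pics/t6.png')[150:290,240:350];b=cv2.imread('pics/s6.png')[180:270,290:390]
cv2.imwrite('pics/c6.png',np.hstack([cv2.resize(a,(314,400),interpolation=2),cv2.resize(b,(444,400),interpolation=2)]))
E
```

```text
time_s: 9.4
position: [0.4786, -0.2524, 0.0697]
eef_rot: [-90.0, 0.1, -149.4]
contact_force: [5.6, 6.3, -7.8]
gripper_width: 0.0088
time_s: 9.6
position: [0.4784, -0.2522, 0.0696]
eef_rot: [-90.0, 0.0, -149.5]
contact_force: [3.1, 3.7, -7.7]
gripper_width: 0.0088
[-40.2  27.7  92.4   0.1  59.9  19.3] grip yaw from pivot 30.465804524831654 r 0.20763714106156042 [ 3.13249141  3.66025317 -7.66338277] [0.22096841 0.26935052 0.38876588]
```

View pics/c6.png

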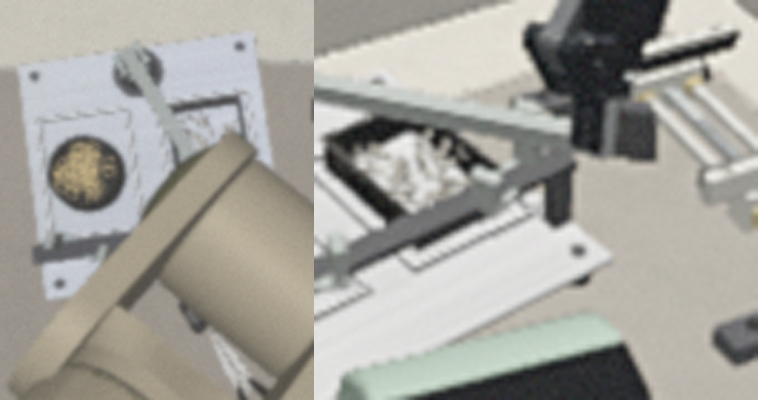

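The bar is above the right keeper, at about (520,125) in the scene half, with grip yaw 30.5° against 30.2° wanted. Lower it.

```bash
python3 -m inch '[[[0,0,0],[0.001,0.006,0],0],[[0,0,0],[0.002,0.012,0],0],[[0,0,0],[0.003,0.018,0],0],[[0,0,0],[0.0035,0.023,0],0]]'
python3 -m inch '[[[0,0,0],[0.0003,0.003,0],0],[[0,0,0],[0.0006,0.006,0],0],[[0,0,0],[0.001,0.009,0],0],[[0,0,0],[0.001,0.009,0],0]]'
```

```text
time_s: 10.1
position: [0.4756, -0.2546, 0.0469]
eef_rot: [-89.9, 0.1, -149.6]
contact_force: [1.1, 3.2, 2.5]
gripper_width: 0.0088
time_s: 10.5
position: [0.475, -0.2548, 0.0378]
eef_rot: [-90.0, 0.1, -149.6]
contact_force: [4.9, 5.4, 1.2]
gripper_width: 0.0089
```

About 3 mm above level and free, so I release it to drop. Then I open wider and go straight up.

```bash
python3 -m inch '[[[0,0,0],[0,0,0],0.045],[[0,0,0],[0,0,0],0.045],[[0,0,0],[0,0,0],0.045],[[0,0,0],[0,0,0],0.045],[[0,0,0],[0,0,0],0.045]]'
python3 -m inch '[[[0,0,0],[0,-0.015,0],0.045],[[0,0,0],[0,-0.04,0],0.045],[[0,0,0],[0,-0.07,0],0.045],[[0,0,0],[0,-0.1,0],0.045],[[0,0,0],[0,-0.13,0],0.045],[[0,0,0],[0,-0.16,0],0.045],[[0,0,0],[0.03,-0.185,0],0.045],[[0,0,0],[0.06,-0.2,0],0.045]]'
python3 - <<'E'
from h import *
shot('scene','s7');im,d=shot('top','t7')
a=cv2.imread('pics/t7.png')[150:290,240:350];b=cv2.imread('pics/s7.png')[180:270,250:370]
cv2.imwrite('pics/c7.png',np.hstack([cv2.resize(a,(314,400),interpolation=2),cv2.resize(b,(480,360),interpolation=2) if 0 else cv2.resize(b,(480,400),interpolation=2)]))
d=np.load('pics/s7.npy');v,u=np.mgrid[0:400,0:640]
O=np.array([.5731,-.1577,0]);R=Ro.from_euler('z',-7.28,degrees=True)
for n,dd in(('scene',d),('top',np.load('pics/t7.npy'))):
    P=R.apply(depthpt(n,np.c_[u.ravel(),v.ravel()],dd.ravel())-O)
    q=P[(P[:,0]>-.135)&(P[:,0]<.09)&(abs(P[:,1]+(.085-P[:,0])*np.tan(.4))<.025)&(P[:,2]>.066)&(P[:,2]<.11)]
    for x0 in(-.13,-.11,-.09,-.07,-.05,-.03,-.01,.01,.03,.05):
        w=q[(q[:,0]>=x0)&(q[:,0]<x0+.02)]
        if len(w):print(n,x0,len(w),np.median(w,0).round(4),'zmax',w[:,2].max().round(3),'yaw',np.degrees(np.arctan2(-np.median(w,0)[1],.085-np.median(w,0)[0])).round(1))
E
```

```text
time_s: 11.0
position: [0.4741, -0.2552, 0.0379]
eef_rot: [-90.0, -0.0, -149.6]
contact_force: [-0.2, -0.2, 0.4]
gripper_width: 0.0452
time_s: 11.8
position: [0.4222, -0.2858, 0.2398]
eef_rot: [-89.9, 0.0, -149.5]
contact_force: [-0.0, -0.1, 0.3]
gripper_width: 0.0452
scene -0.13 128 [-0.1203 -0.0843  0.0831] zmax 0.095 yaw 22.3
scene -0.11 85 [-0.1023 -0.0766  0.0778] zmax 0.094 yaw 22.2
scene -0.09 69 [-0.0793 -0.0664  0.0736] zmax 0.082 yaw 22.0
scene -0.07 140 [-0.0599 -0.0755  0.076 ] zmax 0.098 yaw 27.5
scene -0.05 58 [-0.0403 -0.0507  0.0734] zmax 0.076 yaw 22.0
scene -0.03 56 [-0.02   -0.041   0.0741] zmax 0.076 yaw 21.3
scene -0.01 54 [-0.0003 -0.0318  0.0737] zmax 0.077 yaw 20.5
scene 0.01 53 [ 0.0192 -0.0235  0.0736] zmax 0.076 yaw 19.7
scene 0.03 54 [ 0.0403 -0.0149  0.074 ] zmax 0.076 yaw 18.4
scene 0.05 65 [ 0.0617 -0.0039  0.0735] zmax 0.08 yaw 9.5
top -0.11 16 [-0.0933 -0.0748  0.0737] zmax 0.076 yaw 22.8
top -0.09 60 [-0.0786 -0.0694  0.0744] zmax 0.083 yaw 23.0
top -0.07 84 [-0.06   -0.0649  0.0749] zmax 0.1 yaw 24.1
top -0.05 52 [-0.0401 -0.0533  0.0742] zmax 0.096 yaw 23.1
top -0.03 50 [-0.0204 -0.0443  0.0738] zmax 0.078 yaw 22.8
top -0.01 50 [ 0.0001 -0.0354  0.0738] zmax 0.077 yaw 22.6
top 0.01 48 [ 0.0196 -0.0269  0.0739] zmax 0.077 yaw 22.4
top 0.03 49 [ 0.0397 -0.018   0.0742] zmax 0.079 yaw 21.6
top 0.05 54 [ 0.0608 -0.0083  0.0744] zmax 0.078 yaw 18.9
```

View pics/c7.png

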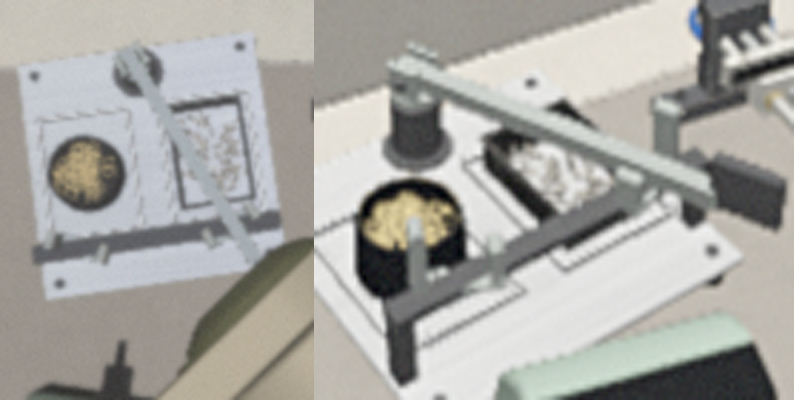

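The bar's top is at z = 0.074 along its whole length, so it is level. Its yaw is about 23° (22.9° nominal), between the lip and the cheek. The tray and pot are in their bays and the gripper is clear.

```bash
python3 -c "
from plant import ticket,telemetry
s=telemetry.observe();print(s['time_s'],s['contact_force']);print(ticket.hand_in())"
```

```text
11.9 [-0.06535469  0.40646015  0.15297078]
the job is handed in; nothing more can be done
None
```

The drop bar is latched in the right keeper, the bay with the rectangular tray of nuts, and the job is handed in at 11.9 s. I gripped the bar by its handle, lifted it about 36 mm, swung it over the lip, lowered it to about 3 mm above level and let it drop.

**Last checks:**
- **Bar:** both cameras show its top at z ≈ 74 mm along its whole length, so it is level. The top camera gives a swing of about 23° against 22.9° nominal; the scene camera reads about 1° less, because it sees the bar's side.
- **Tray and pot:** both look undisturbed in their bays.
- **Gripper:** it is clear of everything, with about 0 N on the wrist. The highest force I read after any move was about 11 N.

**What disagreed:** the first grasp closed on nothing. The cameras showed the real fingertips about 35 mm higher than the reported TCP, so I trusted the cameras, went lower and gripped the handle. I did not find the cause of that offset.

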